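Level the display riser and hold the level down on it

TASK

Lay the spirit level lengthways on the bare board of the display riser and let go of it, then turn the knob of the riser's screw foot until the bubble stands between the two lines. Finally press the level firmly down onto the board, to show that the riser stays true under load, and finish while still pressing it, with the bubble between the lines and the goods round it left where they stood.

Things in the scene. Friction and masses are not known exactly. Their poses are not given: they have to be found in the camera images.
- level_center (a point): pocket spirit level: loose aluminium bar 170 mm long (its y axis), 30 wide (x), 40 high, black end caps, 0.2 kg, lying base down on the table at first. Point: its centre, 20 mm above the base. The vial lies along y under a clear cover, 58 x 20 mm, flush in the middle of the top; metal from 29 mm outward from the middle, both ways
- bubble (a joint): the level's bubble (14 mm long, pale, in the vial): its offset in m from the middle of the vial along the level's y axis (y of level_center), at most 0.0145 either way. It runs to the higher end, 0.6 mm per milliradian of slope, settling in about 1 s. It stands between the two black lines while within 2.4 mm of 0
- shelf_top (a point): display riser: dark wooden board 360 mm long (y), 150 wide (x), 18 thick; it does not slide. Point: centre of its top face, about 62 mm above the table. Two fixed brass feet under the +y end, one screw foot at the -y end, which stands too low at first. Only the screw foot's knob stands on it; a good place for the level's middle is 50 mm from this point toward +y
- knob_grip (a point): knob of the screw foot: upright round brass knob, fine fluted rim, 38 mm diameter, 22 mm high. Point: on its axis, half-way up, 95 mm above the table, about 31 mm above the board, 142 mm from the board's centre. Turns about the vertical with 0.06 N m of friction, stays where left, keeps its height
- foot_screw: the screw foot that carries the knob; origin on its axis at table height. Turned clockwise (seen from above) it raises its end of the board, anticlockwise lowers it: 12 mm a turn with 290 mm between the feet, so each radian moves the bubble 3.9 mm. One to three radians are needed, clockwise
- level: the same spirit level; origin at the centre of its base
- riser_board: the riser's board, which tilts; origin on its underside, between the two fixed feet
- butterfly_dish: round glass dish, 93 mm wide, 20 mm high, behind the work; origin at the centre of its underside
- soap_pale: wrapped bar of soap 52 x 78 x 26 mm behind the riser; origin at the centre of its underside
- glass_candle: candle in a printed glass, 66 mm wide, 101 mm high, right of the riser; origin at the centre of its underside
- mug_cream: plain cream mug, 84 mm high, far right; origin at its underside

How it is judged (in metres and radians):
On the way, in this order (a step that is already met when the one before it is completed fails the run):
1. the level lies lengthways on the bare board, base down and let go, its bubble off centre (angle between the y axis of level_center and the y axis of shelf_top, either way round below 0.17 rad and angle between level_center's own z axis and vertical below 0.06 rad and contact force between level and riser_board above 1 N and contact force between the fingers and level below 0.1 N and (value of joint bubble above 0.003 m or value of joint bubble below -0.003 m)), for 0.3 s.
2. the foot has been turned until the bubble stands between the lines, the level lying untouched on the board (angle between the y axis of level_center and the y axis of shelf_top, either way round below 0.17 rad and contact force between level and riser_board above 1 N and contact force between the fingers and level below 0.1 N and value of joint bubble between -0.0026 and 0.0026 m), for 0.3 s.
At the end, for the whole second after the job is handed in: The level lies lengthways on the board (within 10 degrees), the gripper is still pressing it down (more than 3 N from the fingers, more than 6 N between level and board), the bubble is within 2.6 mm of the middle, and the board is level within 6 milliradian (angle between the y axis of level_center and the y axis of shelf_top, either way round below 0.17 rad and contact force between level and riser_board above 6 N and contact force between the fingers and level above 3 N and value of joint bubble between -0.0026 and 0.0026 m and angle between shelf_top's own z axis and vertical below 0.006 rad); the arm keeps its last pose, push and grip.
It fails at once if the glass dish, the soap, the candle or the mug is pushed more than 2 cm (distance of any of butterfly_dish, soap_pale, glass_candle, mug_cream from where it was at the start of the episode above 0.02 m).
It also fails if it takes over 69 s, if anything falls off the work surface, if the arm or the gripper's body presses on something with over 40 N, if the wrist force passes 120 N, or if a joint passes its speed limit or range.

ROBOT

A 6-joint arm with a two-finger parallel gripper is mounted at the origin on a cart in front of the work surface, level with it; the furniture and walls round the work are solid. World frame = base frame: x ahead of the robot, y to its left, z up, the work surface at z = 0. Lengths are in mm, angles in rad, forces in N, time in s.
With the tool pointing down it reaches from about 400 to 825 mm from the base axis. Payload 7 kg.
Tool frame: the origin (TCP) lies on the centre line of the jaws, within the pads' length; the fingertips stand robot.finger_overhang ahead of it and the grasp point (between the pads) lies 3 mm ahead of it (robot.finger_overhang is the distance from the TCP to the fingertips, in mm); z points along the fingers, y is the direction in which the jaws open and shut (so a half turn about z gives the same grasp; the last joint's range is limited). The gripper opens to 88 mm and grips with 3 to 60 N. Pads are 19 mm wide; open, the fingers measure 130 mm over their backs; the gripper's body (78 mm by 193 mm) begins 47 mm behind the grasp point.
Start: joints at [0.288, 0.359, 0.012, 0, -1.224, -0.288], TCP at [674.978, -0.019, 248.561] pointing down, gripper open.
Joint ranges: [-3.07, 3.07], [-1.43, 2.12], [-1.02, 1.25], [-3.03, 1.67], [-3.05, -0], [-3.03, 3.03]. Speed limits (rad/s): [2.39, 2.39, 3.01, 3.14, 3.14, 3.14].

INTERFACE

Orientations are given as a unit quaternion [w, x, y, z].
In Python, from bench import robot gives the robot as it stands. The module is installed in compiled form; this text tells all that it offers.
- The arm moves only by the shell command python3 -m pendant 'ROWS' [FORCE]. ROWS is JSON, a list of rows, each an object of numbers: "dx", "dy", "dz": the shift along the tool's x, y, z in mm; "wx", "wy", "wz": the turn, a rotation vector about the tool's x, y, z in rad; "gripper": the closure, from 0 (fully open) to 1 (shut). In form: [{"dx": .., "dy": .., "dz": .., "wx": .., "wy": .., "wz": .., "gripper": ..}, ...]. A call has 1 to 20 rows; each row shifts and turns the pose as measured when the row begins, along the tool's axes as they then stand; what a row does not reach is not made up. A row lasts 1/10 s, in which the tool goes at most 50 mm and 8.59 degrees, less where a joint would pass 70% of its speed; a pose out of reach is approached as far as the arm can. A call is refused whole if a number of a shift passes 50 or a number of a turn 0.15, either way. A call with a gripper value outside its range is refused whole. The fingers move at their own pace and stop on an object; FORCE is the grip in N (left out, the last holds). Time passes only in rows, so rows that do not move let the fingers close. It gives the time, the measured TCP pose, the force and the opening at its end, in the units of the state.
- robot.observe(): the state, without advancing time (a new reading comes with each control period).
- robot.get_image(name): name is "scene" or "side" or "wrist"; returns a dict with "pixels" (384x512x3 uint8, red, green, blue), "z_map" (384x512 float32, mm along the optical axis (not along the pixel's ray), 0 where there is no reading), "fx", "fy", "cx", "cy" (pixels), "pose" (4x4, takes a point from camera to world coordinates). Camera axes: x right, y down, z forward; pixel columns grow to the right and rows downward; lengths in mm; the calibration is good to about 2 mm. The wrist camera is an equidistant fisheye: a pixel r from the principal point sees the ray r / f radians off the axis. A picture is of the moment at which its call begins.
- robot.hand_in(): hands the job in, once; it reports no verdict.
Trained networks look in a picture, given as the dict that the camera call returned (one of the last four; its "shot" number tells which), for a name from the list of things; names that differ only in an ending like _2 or _b are one class to them, and where a whole thing is asked for, a point or a joint stands for the part that bears it (a point fixed in the world has none). Each returns a list of dicts, best first, with "score" (0 to 1); they miss things now and then, are a little off and sometimes report something else, mostly with a low value. They report only what shows in the picture. A call takes as long as a camera call.
- robot.spot_in(picture, target): "position" ([x, y, z] in mm, in world coordinates, good to about 4 mm: the middle of the surface that is visible of it).
The state is a dict: "t": time; "joint_pos": joint angles; "qvel": joint speeds; "joint_efforts": joint torques, N m; "position": TCP position; "orientation": TCP orientation; "force": force on the tool from outside, world axes, zero at the start; "wrist_torque": the same for the moment, N m; "opening": opening from 0.0 (shut) to 1.0 (fully open).
Only numpy, scipy, OpenCV 4.12 (cv2) and the standard library are available. Lean on these libraries where they do the work, as an engineer would, in place of code of your own. Each camera call takes 0.05 s, during which the arm holds its last target.

## Working session

There is one attempt and no reset: what is moved stays moved. The work goes in short steps, Python scripts to look and compute and a shell command to move; the robot and the scene stay as the last step left them, time stands still between calls to the robot, and variables do not carry over. Pictures are saved under pics/ and viewed, and the job is handed in when it is done.

```bash
mkdir -p pics; cat > h.py <<'E'
import numpy as np, cv2
from bench import robot
def save(p,n): cv2.imwrite(f'pics/{n}.png', cv2.cvtColor(p['pixels'],cv2.COLOR_RGB2BGR))
def world(p):
    z=p['z_map'].astype(float); v,u=np.indices(z.shape)
    P=np.stack([(u-p['cx'])/p['fx']*z,(v-p['cy'])/p['fy']*z,z,np.ones_like(z)],-1)
    return (P@np.array(p['pose']).T)[...,:3]
E
python3 - <<'E'
from h import *
print(robot.observe(), robot.finger_overhang)
for n in ['scene','side','wrist']:
    p=robot.get_image(n); save(p,n+'0'); print(n,np.array(p['pose']).round(2).tolist(),p['fx'],p['cx'])
    for t in ['level','level_center','shelf_top','riser_board','knob_grip','bubble','butterfly_dish','soap_pale','glass_candle','mug_cream']:
        r=robot.spot_in(p,t)
        print(t,[(np.round(a['position']).tolist(),round(a['score'],2)) for a in r[:2]])
E
```

```text
{'t': 0.0, 'joint_pos': array([ 2.88113400e-01,  3.59356679e-01,  1.10807249e-02, -3.21785336e-04,
       -1.22412912e+00, -2.88083376e-01]), 'qvel': array([ 0.00026319, -0.0003585 ,  0.00057855,  0.00195127,  0.00141667,
       -0.00077133]), 'joint_efforts': array([-8.00930356e-04, -5.82726967e+01,  2.93058443e+01,  6.99745238e+00,
        6.93249181e-03, -2.06530804e-04]), 'position': array([ 6.74549370e+02, -2.41475180e-02,  2.47656837e+02]), 'orientation': array([-6.34775961e-04, -7.07078418e-01,  7.07134669e-01,  5.16683532e-04]), 'force': array([ 0.01331267, -0.64064357,  0.45281932]), 'wrist_torque': array([-0.01676605, -0.02248935,  0.01284772]), 'opening': 0.9966190737078402} 22.0
scene [[0.78, -0.43, 0.45, 17.11], [-0.62, -0.54, 0.57, -790.97], [0.0, -0.72, -0.69, 959.51], [0.0, 0.0, 0.0, 1.0]] 368.63921304147925 265.14573798980376
level [([482.0, 234.0, 42.0], 0.67), ([698.0, 247.0, 14.0], 0.63)]
level_center [([480.0, 233.0, 46.0], 0.72)]
shelf_top [([498.0, -79.0, 59.0], 0.95), ([700.0, 126.0, 27.0], 0.26)]
riser_board [([499.0, -79.0, 59.0], 0.59)]
knob_grip [([477.0, 
[... 599 characters left out ...]
.75), ([519.0, -479.0, 58.0], 0.24)]
bubble []
butterfly_dish [([694.0, 247.0, 8.0], 0.72)]
soap_pale [([707.0, 124.0, 22.0], 0.84)]
glass_candle [([648.0, -383.0, 82.0], 0.97)]
mug_cream [([520.0, -478.0, 55.0], 0.68)]
wrist [[-1.0, -0.0, -0.0, 675.37], [-0.0, 0.97, 0.25, -67.96], [0.0, 0.25, -0.97, 385.51], [0.0, 0.0, 0.0, 1.0]] 297.3186396354542 258.0522224491262
level [([500.0, 302.0, 42.0], 0.57)]
level_center [([500.0, 306.0, 42.0], 0.59)]
shelf_top [([520.0, -70.0, 57.0], 0.6)]
riser_board [([524.0, -69.0, 65.0], 0.98)]
knob_grip []
bubble []
butterfly_dish []
soap_pale [([704.0, 144.0, 30.0], 0.86), ([502.0, 301.0, 42.0], 0.68)]
glass_candle []
mug_cream [([702.0, 148.0, 28.0], 0.6)]
```

View pics/scene0.png

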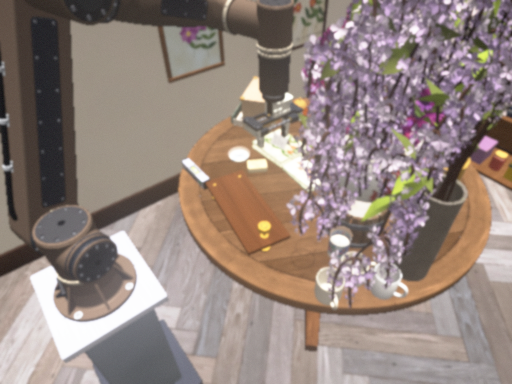

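View pics/side0.png

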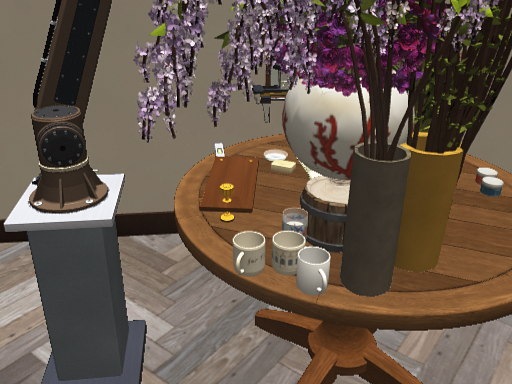

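View pics/wrist0.png

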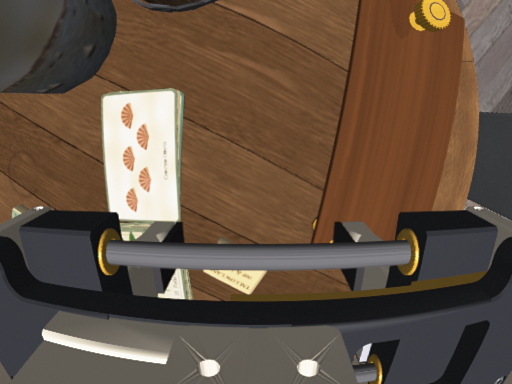

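```bash
python3 - <<'E'
from h import *
for n in ['scene','side']:
    p=robot.get_image(n); W=world(p); hsv=cv2.cvtColor(p['pixels'],cv2.COLOR_RGB2HSV)
    ok=p['z_map']>0
    def fit(name,box,zr,col=None):
        m=ok&(W[...,0]>box[0])&(W[...,0]<box[1])&(W[...,1]>box[2])&(W[...,1]<box[3])&(W[...,2]>zr[0])&(W[...,2]<zr[1])
        q=W[m]
        if len(q)<20: print(name,len(q));return
        r=cv2.minAreaRect(q[:,:2].astype(np.float32)); A=np.c_[q[:,:2]-q[:,:2].mean(0),np.ones(len(q))]
        s=np.linalg.lstsq(A,q[:,2],rcond=None)[0]
        print(n,name,len(q),'rect',np.round(r[0],1),np.round(r[1],1),round(r[2],1),'mean',q.mean(0).round(1),'slope',s.round(4))
    fit('level',(400,580,130,400),(30,60))
    fit('board',(380,650,-280,120),(48,75))
    fit('knob',(420,560,-270,-170),(98,120))
E
```

```text
scene level 264 rect [491.1 238.6] [171.9  32. ] 89.0 mean [489.2 235.2  40.3] slope [ 1.33600e-01 -1.00000e-03  4.03194e+01]
scene board 3405 rect [511.2 -59.3] [363.6 150.1] 79.4 mean [503.7 -76.6  62.7] slope [1.13000e-02 1.57000e-02 6.26649e+01]
scene knob 113 rect [ 485. -200.] [37.9 37.3] 26.2 mean [ 483.3 -201.6  106.4] slope [6.890000e-02 5.220000e-02 1.063918e+02]
side level 115 rect [487.4 249.8] [139.6  29.6] 89.8 mean [487.5 249.2  36.6] slope [-1.44000e-02  3.00000e-04  3.65939e+01]
side board 2407 rect [509.  -61.3] [368.7 149.7] 79.5 mean [506.  -86.3  58.5] slope [1.10000e-03 1.44000e-02 5.84655e+01]
side knob 79 rect [ 483.9 -202.4] [38.4 36.2] 8.0 mean [ 482.6 -204.2  102.6] slope [-6.800000e-03  5.170000e-02  1.026011e+02]
```

The riser has its long axis at about 79.4°, with its centre near (511,-60) and the knob at (485,-200). The level is at (490,240), lying along world y. Its white end shows at scene pixel (190,168). Flowers hang into both views, so I'll check for obstacles above the work.

```bash
python3 - <<'E'
from h import *
pts=[]
for n in ['scene','side']:
    p=robot.get_image(n); W=world(p); m=(p['z_map']>0)
    pts.append(W[m])
q=np.vstack(pts)
for (z0,z1) in [(20,120),(120,250),(250,450)]:
    print('z',z0,z1,' rows x, cols y from -350 step 50')
    for x in range(350,850,50):
        print(x,[int(((q[:,0]>=x)&(q[:,0]<x+50)&(q[:,1]>=y)&(q[:,1]<y+50)&(q[:,2]>z0)&(q[:,2]<z1)).sum()) for y in range(-400,350,50)])
p=robot.get_image('wrist')
E
```

```text
z 20 120  rows x, cols y from -350 step 50
350 [0, 0, 0, 0, 0, 0, 0, 0, 0, 0, 0, 0, 0, 0, 0]
400 [0, 0, 0, 296, 263, 186, 122, 59, 8, 0, 0, 0, 0, 0, 0]
450 [0, 0, 0, 597, 310, 216, 267, 264, 242, 186, 81, 99, 108, 109, 45]
500 [0, 0, 3, 442, 234, 273, 273, 242, 236, 211, 79, 13, 17, 21, 8]
550 [0, 0, 0, 40, 95, 132, 177, 211, 231, 207, 35, 0, 0, 0, 0]
600 [436, 129, 0, 0, 0, 0, 0, 0, 7, 45, 4, 0, 0, 0, 0]
650 [798, 360, 70, 0, 0, 0, 0, 0, 0, 0, 90, 29, 5, 9, 0]
700 [563, 1, 1, 14, 0, 0, 0, 0, 0, 15, 163, 19, 10, 5, 0]
750 [5, 0, 0, 0, 0, 4, 32, 48, 72, 54, 53, 43, 21, 8, 0]
800 [0, 0, 0, 0, 0, 7, 21, 49, 103, 97, 89, 111, 44, 1, 0]
z 120 250  rows x, cols y from -350 step 50
350 [0, 0, 0, 0, 0, 0, 0, 0, 0, 0, 0, 0, 0, 0, 0]
400 [0, 0, 0, 0, 0, 0, 0, 0, 0, 0, 0, 0, 0, 0, 0]
450 [0, 0, 0, 0, 0, 0, 0, 0, 0, 0, 0, 0, 0, 0, 0]
500 [0, 0, 0, 0, 0, 0, 0, 0, 0, 0, 0, 0, 0, 0, 0]
550 [0, 0, 0, 0, 0, 0, 0, 0, 0, 0, 0, 0, 0, 0, 0]
600 [2, 3, 0, 0, 0, 0, 0, 70, 12, 0, 0, 0, 0, 0, 0]
650 [193, 168, 39, 0, 0, 0, 0, 0, 0, 0, 0, 0, 0, 0, 0]
700 [608, 292, 116, 19, 0, 0, 0, 29, 12, 0, 0, 0, 0, 0, 0]
750 [227, 142, 2, 0, 0, 0, 0, 0, 0, 0, 0, 0, 0, 0, 0]
800 [1, 0, 0, 0, 0, 0, 0, 0, 0, 0, 0, 0, 0, 0, 0]
z 250 450  rows x, cols y from -350 step 50
350 [0, 0, 0, 0, 0, 0, 0, 0, 0, 0, 0, 0, 0, 0, 0]
400 [0, 0, 0, 0, 0, 0, 0, 0, 0, 0, 0, 0, 0, 0, 0]
450 [0, 0, 0, 0, 0, 0, 0, 0, 0, 0, 0, 0, 0, 0, 0]
500 [0, 0, 0, 0, 0, 0, 0, 0, 0, 0, 0, 0, 0, 0, 0]
550 [0, 0, 0, 0, 0, 0, 0, 262, 124, 0, 0, 0, 0, 0, 0]
600 [999, 466, 67, 0, 0, 0, 0, 645, 166, 0, 0, 0, 0, 0, 0]
650 [319, 25, 2, 0, 0, 0, 1, 758, 162, 0, 0, 0, 0, 0, 0]
700 [0, 0, 0, 0, 0, 0, 0, 350, 18, 0, 0, 0, 0, 0, 0]
750 [2, 7, 0, 0, 0, 0, 1, 87, 14, 0, 0, 0, 0, 0, 0]
800 [0, 0, 0, 0, 0, 0, 0, 0, 0, 0, 0, 0, 0, 0, 0]
```

```bash
python3 -m pendant '[{"dx":-34,"dy":26.4},{"dx":-34,"dy":26.4},{"dx":-34,"dy":26.4},{"dx":-34,"dy":26.4},{"dx":-34,"dy":26.4},{"dx":-34,"dy":26.4},{"dx":-34,"dy":26.4},{"dz":20},{"dz":40},{"dz":20},{}]'
python3 - <<'E'
from h import *
o=robot.observe(); print(o['t'],o['position'],o['orientation'],o['joint_pos'].round(3),o['force'])
p=robot.get_image('wrist'); save(p,'w1')
for t in ['level','level_center','bubble']: print(t,[(np.round(a['position']).tolist(),round(a['score'],2)) for a in robot.spot_in(p,t)[:2]])
p=robot.get_image('side'); save(p,'s1')
E
```

```text
1.9 [ 6.74974878e+02 -3.29289774e-02  2.48556196e+02] [ 2.02427743e-06 -7.07101499e-01  7.07112064e-01  4.59555681e-06] [ 0.288  0.359  0.012 -0.    -1.224 -0.288] [ 0.50608273  1.09634705 -0.71427983]
level [([504.0, 301.0, 45.0], 0.71)]
level_center [([496.0, 303.0, 40.0], 0.72), ([522.0, -70.0, 64.0], 0.28)]
bubble []schema error: expected keys dx, dy, dz, wx, wy, wz, gripper
```

```bash
sleep 1
python3 -m pendant '[{"dx":-34,"dy":26.4,"dz":0,"wx":0,"wy":0,"wz":0,"gripper":0},{"dx":-34,"dy":26.4,"dz":0,"wx":0,"wy":0,"wz":0,"gripper":0},{"dx":-34,"dy":26.4,"dz":0,"wx":0,"wy":0,"wz":0,"gripper":0},{"dx":-34,"dy":26.4,"dz":0,"wx":0,"wy":0,"wz":0,"gripper":0},{"dx":-34,"dy":26.4,"dz":0,"wx":0,"wy":0,"wz":0,"gripper":0},{"dx":-34,"dy":26.4,"dz":0,"wx":0,"wy":0,"wz":0,"gripper":0},{"dx":-34,"dy":26.4,"dz":0,"wx":0,"wy":0,"wz":0,"gripper":0},{"dx":0,"dy":0,"dz":20,"wx":0,"wy":0,"wz":0,"gripper":0},{"dx":0,"dy":0,"dz":40,"wx":0,"wy":0,"wz":0,"gripper":0},{"dx":0,"dy":0,"dz":20,"wx":0,"wy":0,"wz":0,"gripper":0},{"dx":0,"dy":0,"dz":0,"wx":0,"wy":0,"wz":0,"gripper":0}]'
python3 - <<'E'
from h import *
o=robot.observe(); print(o['t'],o['position'],o['orientation'],o['joint_pos'].round(3),o['force'])
p=robot.get_image('wrist'); save(p,'w1')
print(np.array(p['pose']).round(2))
E
```

```text
t: 3.25
position: [484.4, 248.2, 168.0]
orientation: [-0.004, 0.707, -0.707, 0.0]
force: [-0.5, 0.2, 0.9]
opening: 1.001
3.25 [484.43640919 248.24298043 167.97355688] [-3.56538218e-03  7.07392094e-01 -7.06812355e-01  9.34191919e-05] [ 0.834  0.21  -0.394  0.001 -0.96  -0.834] [-0.51617323  0.15792104  0.91031569]
[[-1.0000e+00 -0.0000e+00  0.0000e+00  4.8419e+02]
 [-0.0000e+00  9.7000e-01  2.6000e-01  1.7965e+02]
 [-0.0000e+00  2.6000e-01 -9.7000e-01  3.0457e+02]
 [ 0.0000e+00  0.0000e+00  0.0000e+00  1.0000e+00]]
```

View pics/w1.png

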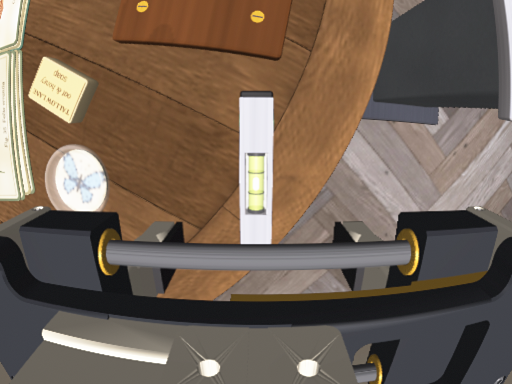

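The wrist view shows the level upright in the picture: black cap at (256,95), vial from (256,153) to (256,213). The board edge and its two brass screws are at the top. Next I'll project these with the fisheye model.

```bash
cat >> h.py <<'E'
def fray(p,u,v):
    a=(u-p['cx'])/p['fx'];b=(v-p['cy'])/p['fy'];r=np.hypot(a,b)+1e-12
    d=np.array([a/r*np.sin(r),b/r*np.sin(r),np.cos(r)]);T=np.array(p['pose'])
    return T[:3,3],T[:3,:3]@d
def fpt(p,u,v,z):
    o,d=fray(p,u,v);return o+d*(z-o[2])/d[2]
E
python3 - <<'E'
from h import *
p=robot.get_image('wrist')
print('vial',fpt(p,256,153.5,40),fpt(p,256,213,40)); print('capend',fpt(p,256,92,40))
for v in (110,140,190): print('sides',v,fpt(p,239.5,v,40),fpt(p,272.5,v,40))
print('bubblemid lines', fpt(p,256,173,40),fpt(p,256,192,40))
E
```

```text
vial [487.89082975 214.51850668  40.        ] [487.92080671 270.84184533  40.        ]
capend [487.91276076 159.30558678  40.        ]
sides 110 [502.48847122 175.35779373  40.        ] [473.33335734 175.36525681  40.        ]
sides 140 [502.64221765 202.27130876  40.        ] [473.16040241 202.24851746  40.        ]
sides 190 [503.16390452 248.45391335  40.        ] [472.66331325 248.37688579  40.        ]
bubblemid lines [487.8948396  232.42685248  40.        ] [487.90407937 250.32852864  40.        ]
```

```bash
python3 -m pendant '[{"dx":2.4,"dy":-1.8,"dz":20,"wx":0,"wy":0,"wz":0,"gripper":0},{"dx":2.3,"dy":-1.8,"dz":40,"wx":0,"wy":0,"wz":0,"gripper":0},{"dx":0,"dy":0,"dz":35,"wx":0,"wy":0,"wz":0,"gripper":0},{"dx":0,"dy":0,"dz":25,"wx":0,"wy":0,"wz":0,"gripper":0},{"dx":0,"dy":0,"dz":12,"wx":0,"wy":0,"wz":0,"gripper":0},{"dx":0,"dy":0,"dz":0,"wx":0,"wy":0,"wz":0,"gripper":0}]' 20
```

```text
t: 3.95
position: [499.2, 250.2, 45.7]
orientation: [-0.015, 0.707, -0.707, 0.001]
force: [0.1, -0.2, 0.9]
opening: 1.001
```

```bash
cat >> h.py <<'E'
from scipy.spatial.transform import Rotation as Ro
def delta(target,yaw=0):
    """target xyz; yaw: ccw world turn from start orientation. returns tool-frame shift & rotvec"""
    o=robot.observe(); q=o['orientation']; R=Ro.from_quat([q[1],q[2],q[3],q[0]])
    T=Ro.from_rotvec([0,0,yaw])*Ro.from_quat([-.70710678,.70710678,0,0])
    s=R.inv().apply(np.array(target)-o['position']); w=(R.inv()*T).as_rotvec()
    print('t',round(o['t'],2),'pos',o['position'].round(1),'d',s.round(1),'w',w.round(4),'tilt z',R.apply([0,0,1]).round(4),'q',o['joint_pos'].round(3),'F',o['force'].round(1),'open',round(o['opening'],3))
E
python3 - <<'E'
from h import *
delta([488,243.5,26])
E
```

```text
t 3.95 pos [499.2 250.2  45.7] d [ 7.1 11.7 19.3] w [-0.0231  0.0189  0.0005] tilt z [ 0.0231  0.0189 -0.9996] q [ 0.818  0.372 -0.512  0.006 -0.657 -0.822] F [ 0.1 -0.2  0.9] open 1.001
```

```bash
python3 -m pendant '[{"dx":7.1,"dy":11.7,"dz":0,"wx":-0.0231,"wy":0.0189,"wz":0,"gripper":0},{"dx":0,"dy":0,"dz":0,"wx":0,"wy":0,"wz":0,"gripper":0}]'
python3 - <<'E'
from h import *
delta([488,243.5,26])
E
```

```text
t: 4.15
position: [488.0, 243.4, 47.8]
orientation: [-0.0, 0.707, -0.707, 0.0]
force: [0.5, -0.6, -0.0]
opening: 0.997
t 4.15 pos [488.  243.4  47.8] d [-0.1  0.  21.8] w [-0.0004  0.0003  0.0005] tilt z [ 4.e-04  3.e-04 -1.e+00] q [ 0.822  0.365 -0.514  0.    -0.691 -0.822] F [ 0.5 -0.6 -0. ] open 0.997
```

```bash
python3 -m pendant '[{"dx":0,"dy":0,"dz":8,"wx":0,"wy":0,"wz":0,"gripper":0},{"dx":0,"dy":0,"dz":8,"wx":0,"wy":0,"wz":0,"gripper":0},{"dx":0,"dy":0,"dz":5,"wx":0,"wy":0,"wz":0,"gripper":0},{"dx":0,"dy":0,"dz":0,"wx":0,"wy":0,"wz":0,"gripper":0}]'
python3 - <<'E'
from h import *
delta([488,243.5,27])
E
```

```text
t: 4.55
position: [489.4, 245.1, 28.3]
orientation: [-0.003, 0.708, -0.707, 0.0]
force: [-0.3, -0.3, -1.1]
opening: 1.0
t 4.55 pos [489.4 245.1  28.3] d [1.6 1.4 1.3] w [-0.0047  0.0046  0.0012] tilt z [ 0.0047  0.0046 -1.    ] q [ 0.822  0.394 -0.53   0.001 -0.64  -0.822] F [-0.3 -0.3 -1.1] open 1.0
```

```bash
python3 -m pendant '[{"dx":1.6,"dy":1.4,"dz":1.3,"wx":-0.0047,"wy":0.0046,"wz":0.001,"gripper":0},{"dx":0,"dy":0,"dz":0,"wx":0,"wy":0,"wz":0,"gripper":0.5},{"dx":0,"dy":0,"dz":0,"wx":0,"wy":0,"wz":0,"gripper":1},{"dx":0,"dy":0,"dz":0,"wx":0,"wy":0,"wz":0,"gripper":1},{"dx":0,"dy":0,"dz":0,"wx":0,"wy":0,"wz":0,"gripper":1},{"dx":0,"dy":0,"dz":0,"wx":0,"wy":0,"wz":0,"gripper":1},{"dx":0,"dy":0,"dz":0,"wx":0,"wy":0,"wz":0,"gripper":1}]' 20
python3 - <<'E'
from h import *
delta([488,243.5,27])
E
```

```text
t: 5.25
position: [488.1, 243.4, 27.0]
orientation: [0.0, 0.707, -0.707, 0.0]
force: [-0.4, -0.5, 0.0]
opening: 0.514
t 5.25 pos [488.1 243.4  27. ] d [-0.1  0.1  0. ] w [ 0.0003 -0.0005  0.0003] tilt z [-3.e-04 -5.e-04 -1.e+00] q [ 0.822  0.397 -0.53   0.    -0.645 -0.822] F [-0.4 -0.5  0. ] open 0.514
```

```bash
python3 -m pendant '[{"dx":0,"dy":0,"dz":0,"wx":0,"wy":0,"wz":0,"gripper":1},{"dx":0,"dy":0,"dz":0,"wx":0,"wy":0,"wz":0,"gripper":1},{"dx":0,"dy":0,"dz":0,"wx":0,"wy":0,"wz":0,"gripper":1}]' 20
```

```text
t: 5.55
position: [488.0, 243.4, 27.0]
orientation: [0.0, 0.707, -0.707, 0.0]
force: [0.2, -0.4, -0.7]
opening: 0.341
```

```bash
python3 -m pendant '[{"dx":0,"dy":0,"dz":-15,"wx":0,"wy":0,"wz":0,"gripper":1},{"dx":0,"dy":0,"dz":-30,"wx":0,"wy":0,"wz":0,"gripper":1},{"dx":0,"dy":0,"dz":-30,"wx":0,"wy":0,"wz":0,"gripper":1},{"dx":0,"dy":0,"dz":-25,"wx":0,"wy":0,"wz":0,"gripper":1},{"dx":0,"dy":0,"dz":-8,"wx":0,"wy":0,"wz":0,"gripper":1},{"dx":0,"dy":0,"dz":0,"wx":0,"wy":0,"wz":0,"gripper":1}]' 20
python3 - <<'E'
from h import *
delta([520,-10,135],-0.185)
E
```

```text
t: 6.15
position: [485.7, 241.5, 135.2]
orientation: [-0.004, -0.707, 0.708, 0.001]
force: [-0.1, -0.0, -3.9]
opening: 0.339
t 6.15 pos [485.7 241.5 135.2] d [251.5 -34.7   1.3] w [ 0.0062 -0.0058  0.1837] tilt z [-0.0067 -0.0052 -1.    ] q [ 0.822  0.251 -0.426 -0.002 -0.903 -0.822] F [-0.1 -0.  -3.9] open 0.339
```

```bash
python3 -m pendant '[{"dx":20,"dy":-3,"dz":0,"wx":0.006,"wy":-0.006,"wz":0,"gripper":1},{"dx":40,"dy":-6,"dz":0,"wx":0,"wy":0,"wz":0,"gripper":1},{"dx":40,"dy":-6,"dz":0,"wx":0,"wy":0,"wz":0,"gripper":1},{"dx":40,"dy":-6,"dz":0,"wx":0,"wy":0,"wz":0,"gripper":1},{"dx":40,"dy":-6,"dz":0,"wx":0,"wy":0,"wz":0,"gripper":1},{"dx":35,"dy":-5,"dz":0,"wx":0,"wy":0,"wz":0,"gripper":1},{"dx":20,"dy":-3,"dz":0,"wx":0,"wy":0,"wz":0,"gripper":1},{"dx":0,"dy":0,"dz":0,"wx":0,"wy":0,"wz":0.06,"gripper":1},{"dx":0,"dy":0,"dz":0,"wx":0,"wy":0,"wz":0.09,"gripper":1},{"dx":0,"dy":0,"dz":0,"wx":0,"wy":0,"wz":0.03,"gripper":1},{"dx":0,"dy":0,"dz":0,"wx":0,"wy":0,"wz":0,"gripper":1}]' 20
python3 - <<'E'
from h import *
delta([520,-10,110],-0.185)
p=robot.get_image('wrist'); save(p,'w2')
E
```

```text
t: 7.25
position: [511.7, -5.5, 116.1]
orientation: [-0.011, -0.636, 0.771, 0.006]
force: [-0.4, -0.0, -2.7]
opening: 0.34
t 7.25 pos [511.7  -5.5 116.1] d [ 2.8 -9.2  5.9] w [ 0.0235 -0.0101 -0.0063] tilt z [-0.025  -0.0055 -0.9997] q [ 0.371  0.236 -0.499 -0.005 -0.861 -0.559] F [-0.4 -0.  -2.7] open 0.34
```

View pics/w2.png

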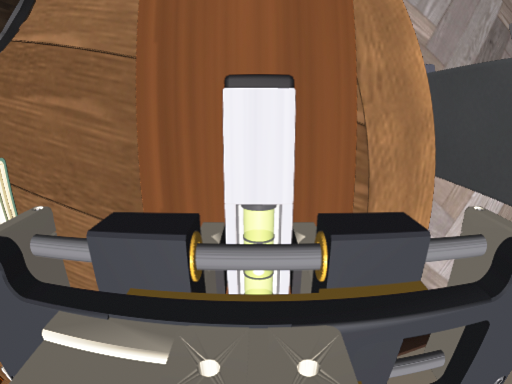

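The level is held straight, with its cap at (259,80), and lies parallel to the board edges at columns 138 and 357. I'll correct the offset and lower it.

```bash
python3 -m pendant '[{"dx":2.8,"dy":-9.2,"dz":3,"wx":0.0235,"wy":-0.01,"wz":-0.006,"gripper":1},{"dx":0,"dy":0,"dz":0,"wx":0,"wy":0,"wz":0,"gripper":1},{"dx":0,"dy":0,"dz":5,"wx":0,"wy":0,"wz":0,"gripper":1},{"dx":0,"dy":0,"dz":5,"wx":0,"wy":0,"wz":0,"gripper":1},{"dx":0,"dy":0,"dz":3,"wx":0,"wy":0,"wz":0,"gripper":1},{"dx":0,"dy":0,"dz":0,"wx":0,"wy":0,"wz":0,"gripper":1}]' 20
python3 - <<'E'
from h import *
delta([520,-10,92],-0.185)
E
```

```text
t: 7.9
position: [518.0, -9.5, 95.9]
orientation: [-0.003, -0.641, 0.768, 0.001]
force: [-0.1, 0.9, -1.9]
opening: 0.34
t 7.9 pos [518.   -9.5  95.9] d [ 0.1 -2.1  3.9] w [ 0.0054 -0.0023  0.0047] tilt z [-0.0057 -0.0013 -1.    ] q [ 0.36   0.262 -0.523 -0.001 -0.791 -0.54 ] F [-0.1  0.9 -1.9] open 0.34
```

```bash
python3 -m pendant '[{"dx":0,"dy":-2,"dz":1.5,"wx":0.0054,"wy":-0.0023,"wz":0.0047,"gripper":1},{"dx":0,"dy":0,"dz":1.5,"wx":0,"wy":0,"wz":0,"gripper":1},{"dx":0,"dy":0,"dz":1.5,"wx":0,"wy":0,"wz":0,"gripper":1},{"dx":0,"dy":0,"dz":0,"wx":0,"wy":0,"wz":0,"gripper":1}]' 20
python3 - <<'E'
from h import *
delta([520,-10,90],-0.185)
E
```

```text
t: 8.3
position: [520.2, -9.6, 91.2]
orientation: [0.0, -0.639, 0.769, -0.0]
force: [-0.6, -0.7, -2.1]
opening: 0.34
t 8.3 pos [520.2  -9.6  91.2] d [0.4 0.2 1.2] w [-0.0007  0.0002  0.    ] tilt z [ 7.e-04  1.e-04 -1.e+00] q [ 0.359  0.268 -0.529  0.    -0.773 -0.544] F [-0.6 -0.7 -2.1] open 0.34
```

```bash
python3 -m pendant '[{"dx":0,"dy":0,"dz":1,"wx":0,"wy":0,"wz":0,"gripper":1},{"dx":0,"dy":0,"dz":0.5,"wx":0,"wy":0,"wz":0,"gripper":1},{"dx":0,"dy":0,"dz":0,"wx":0,"wy":0,"wz":0,"gripper":1}]' 20
```

```text
t: 8.6
position: [520.7, -9.7, 90.3]
orientation: [0.001, -0.639, 0.769, -0.001]
force: [-0.9, 0.5, -1.9]
opening: 0.341
```

```bash
python3 -m pendant '[{"dx":0,"dy":0,"dz":0.6,"wx":0,"wy":0,"wz":0,"gripper":1},{"dx":0,"dy":0,"dz":0.6,"wx":0,"wy":0,"wz":0,"gripper":1},{"dx":0,"dy":0,"dz":0,"wx":0,"wy":0,"wz":0,"gripper":1}]' 20
```

```text
t: 8.9
position: [520.8, -9.8, 89.7]
orientation: [0.001, -0.639, 0.769, -0.001]
force: [0.1, -0.2, -0.6]
opening: 0.342
```

```bash
python3 -m pendant '[{"dx":0,"dy":0,"dz":0.7,"wx":0,"wy":0,"wz":0,"gripper":1},{"dx":0,"dy":0,"dz":0,"wx":0,"wy":0,"wz":0,"gripper":1}]' 20
```

```text
t: 9.1
position: [520.9, -9.8, 89.8]
orientation: [0.001, -0.639, 0.769, -0.001]
force: [-0.4, -0.5, -2.4]
opening: 0.34
```

```bash
python3 -m pendant '[{"dx":0,"dy":0,"dz":1.2,"wx":0,"wy":0,"wz":0,"gripper":1},{"dx":0,"dy":0,"dz":1,"wx":0,"wy":0,"wz":0,"gripper":1},{"dx":0,"dy":0,"dz":0,"wx":0,"wy":0,"wz":0,"gripper":1}]' 20
```

```text
t: 9.4
position: [521.0, -9.7, 89.8]
orientation: [0.001, -0.639, 0.769, -0.001]
force: [0.5, 0.7, -2.7]
opening: 0.341
```

```bash
python3 - <<'E'
from h import *
delta([520,-10,90],-0.185)
E
```

```text
t 9.4 pos [521.   -9.7  89.8] d [ 0.5  1.  -0.2] w [-0.0036  0.0005  0.0016] tilt z [ 3.7e-03 -2.0e-04 -1.0e+00] q [ 0.359  0.27  -0.532  0.002 -0.766 -0.544] F [ 0.5  0.7 -2.7] open 0.341
```

```bash
python3 -m pendant '[{"dx":0,"dy":0,"dz":2.5,"wx":0,"wy":0,"wz":0,"gripper":1}]' 20;  python3 -m pendant '[{"dx":0,"dy":0,"dz":0,"wx":0,"wy":0,"wz":0,"gripper":1}]' 20; python3 - <<'E'
from h import *
delta([520,-10,90],-0.185)
p=robot.get_image('side'); save(p,'s3')
i=p['pixels'][130:240,180:290]; cv2.imwrite('pics/s3c.png',cv2.resize(i[...,::-1],None,fx=6,fy=5,interpolation=cv2.INTER_CUBIC))
E
```

```text
t: 9.5
position: [521.3, -9.7, 88.7]
orientation: [0.001, -0.64, 0.769, -0.002]
force: [-10.6, 2.2, 28.0]
opening: 0.343
t: 9.6
position: [521.3, -9.6, 88.9]
orientation: [0.002, -0.64, 0.769, -0.002]
force: [0.6, -0.5, -2.1]
opening: 0.34
t 9.6 pos [521.3  -9.6  88.9] d [ 0.6  1.2 -1.1] w [-0.0045  0.0003  0.0025] tilt z [ 4.5e-03 -5.0e-04 -1.0e+00] q [ 0.36   0.271 -0.533  0.003 -0.763 -0.544] F [ 0.6 -0.5 -2.1] open 0.34
```

View pics/s3c.png

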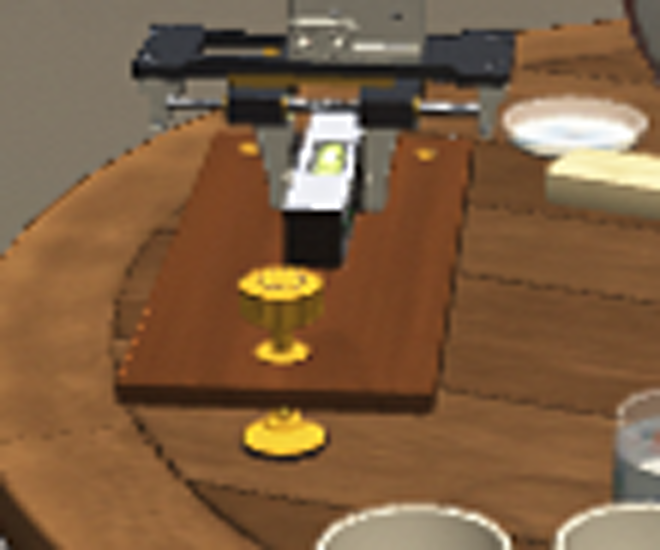

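The level is on the board: a test push gave 28 N at a TCP height of 89 mm, which matches the board's height. Releasing it now.

```bash
python3 -m pendant '[{"dx":0,"dy":0,"dz":0,"wx":0,"wy":0,"wz":0,"gripper":0.5},{"dx":0,"dy":0,"dz":0,"wx":0,"wy":0,"wz":0,"gripper":0},{"dx":0,"dy":0,"dz":0,"wx":0,"wy":0,"wz":0,"gripper":0},{"dx":0,"dy":0,"dz":0,"wx":0,"wy":0,"wz":0,"gripper":0},{"dx":0,"dy":0,"dz":-10,"wx":0,"wy":0,"wz":0,"gripper":0},{"dx":0,"dy":0,"dz":-30,"wx":0,"wy":0,"wz":0,"gripper":0},{"dx":0,"dy":0,"dz":-40,"wx":0,"wy":0,"wz":0,"gripper":0},{"dx":-20,"dy":0,"dz":-20,"wx":0,"wy":0,"wz":0,"gripper":0},{"dx":-40,"dy":0,"dz":0,"wx":0,"wy":0,"wz":0,"gripper":0},{"dx":0,"dy":0,"dz":0,"wx":0,"wy":0,"wz":0,"gripper":0},{"dx":0,"dy":0,"dz":0,"wx":0,"wy":0,"wz":0,"gripper":0}]' 20
python3 - <<'E'
from h import *
delta([485,-200,140],-0.185)
p=robot.get_image('wrist'); save(p,'w3')
E
```

```text
t: 10.75
position: [532.9, 51.0, 196.5]
orientation: [0.003, -0.639, 0.769, -0.002]
force: [-0.1, 0.9, -0.2]
opening: 1.001
t 10.75 pos [532.9  51.  196.5] d [255.6   1.6  56.1] w [-0.0065  0.0016  0.0014] tilt z [ 6.7e-03  4.0e-04 -1.0e+00] q [ 0.464  0.167 -0.377  0.003 -1.021 -0.649] F [-0.1  0.9 -0.2] open 1.001
```

View pics/w3.png

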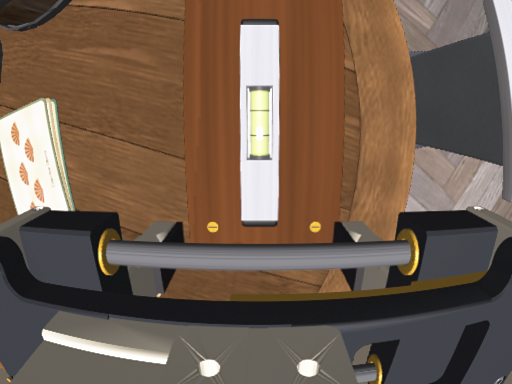

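```bash
python3 - <<'E'
from h import *
p=robot.get_image('wrist'); i=p['pixels'][75:170,235:285]
cv2.imwrite('pics/w3c.png',cv2.resize(i[...,::-1],None,fx=6,fy=6,interpolation=cv2.INTER_CUBIC))
pr=p['pixels'][88:158,254:266].astype(int).mean(1); print([(88+k,*map(int,r)) for k,r in enumerate(pr)][::1])
for v in (87,159): print(fpt(p,260,v,102.5))
E
```

```text
[(88, 118, 116, 120), (89, 121, 119, 121), (90, 168, 170, 134), (91, 231, 236, 162), (92, 247, 250, 187), (93, 250, 252, 201), (94, 250, 252, 202), (95, 250, 251, 202), (96, 250, 251, 202), (97, 250, 251, 202), (98, 250, 251, 202), (99, 250, 251, 203), (100, 250, 251, 202), (101, 250, 251, 202), (102, 250, 251, 202), (103, 250, 251, 202), (104, 250, 252, 202), (105, 250, 252, 203), (106, 250, 252, 202), (107, 250, 252, 203), (108, 251, 252, 203), (109, 243, 246, 188), (110, 193, 197, 151), (111, 227, 232, 166), (112, 250, 252, 197), (113, 250, 252, 203), (114, 250, 252, 203), (115, 250, 252, 203), (116, 250, 252, 203), (117, 250, 251, 202), (118, 250, 251, 202), (119, 250, 251, 202), (120, 250, 251, 202), (121, 250, 251, 202), (122, 250, 251, 202), (123, 250, 251, 202), (124, 250, 251, 201), (125, 250, 251, 201), (126, 250, 252, 213), (127, 250, 252, 222), (128, 250, 252, 226), (129, 250, 252, 228), (130, 250, 252, 228), (131, 250, 252, 228), (132, 250, 252, 228), (133, 251, 252, 228), (134, 249, 251, 222), (135, 205, 206, 195), (136, 228, 230, 210), (137, 251, 252, 228), (138, 251, 252, 228), (139, 250, 252, 225), (140, 249, 251, 215), (141, 249, 251, 202), (142, 250, 251, 198), (143, 250, 251, 200), (144, 250, 252, 201), (145, 250, 251, 200), (146, 250, 251, 200), (147, 250, 252, 201), (148, 250, 252, 200), (149, 250, 251, 200), (150, 250, 251, 200), (151, 250, 251, 200), (152, 250, 252, 199), (153, 248, 250, 187), (154, 242, 246, 168), (155, 207, 213, 143), (156, 121, 120, 115), (157, 113, 111, 116)]
[515.81514672 -38.2088544  102.5       ]
[526.03573119  17.03538715 102.5       ]
```

View pics/w3c.png

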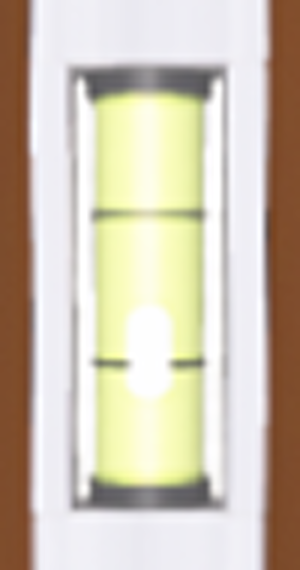

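The crop shows the bubble centred at row 133 and the lines at rows 110 and 135.3 (middle 122.8, about 0.8 mm per pixel). That puts it about +8.2 mm toward the +y end, so the knob needs about 2.1 rad clockwise. Moving over the knob.

```bash
python3 -m pendant '[{"dx":25,"dy":0,"dz":0,"wx":-0.006,"wy":0.001,"wz":0,"gripper":0},{"dx":40,"dy":0,"dz":0,"wx":0,"wy":0,"wz":0,"gripper":0},{"dx":40,"dy":0,"dz":0,"wx":0,"wy":0,"wz":0,"gripper":0},{"dx":40,"dy":0,"dz":0,"wx":0,"wy":0,"wz":0,"gripper":0},{"dx":35,"dy":0,"dz":0,"wx":0,"wy":0,"wz":0,"gripper":0},{"dx":20,"dy":0,"dz":0,"wx":0,"wy":0,"wz":0,"gripper":0},{"dx":0,"dy":0,"dz":0,"wx":0,"wy":0,"wz":0,"gripper":0}]' 15
python3 - <<'E'
from h import *
delta([485,-200,150],-0.185)
p=robot.get_image('wrist'); save(p,'w4')
E
```

```text
t: 11.55
position: [490.8, -156.8, 194.1]
orientation: [-0.003, -0.638, 0.77, 0.002]
force: [0.8, 1.0, 0.1]
opening: 0.997
t 11.55 pos [ 490.8 -156.8  194.1] d [43.5 -2.6 44.2] w [ 0.0057 -0.0019 -0.0014] tilt z [-6.e-03 -8.e-04 -1.e+00] q [ 0.073  0.144 -0.411  0.    -1.022 -0.259] F [0.8 1.  0.1] open 0.997
```

View pics/w4.png

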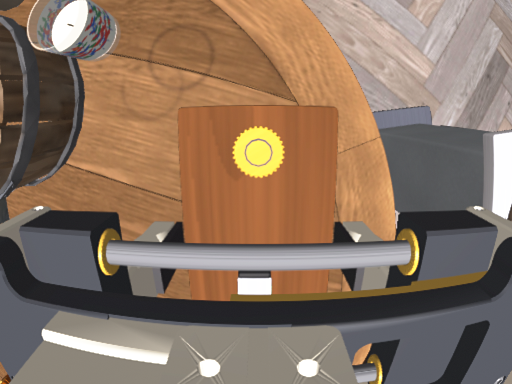

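```bash
python3 - <<'E'
from h import *
p=robot.get_image('wrist')
hsv=cv2.cvtColor(p['pixels'],cv2.COLOR_RGB2HSV); m=(hsv[...,0]>20)&(hsv[...,0]<35)&(hsv[...,1]>150)&(hsv[...,2]>120); m[:110]=0;m[190:]=0;m[:,:220]=0;m[:,300:]=0
v,u=np.nonzero(m); print(len(u),u.mean(),v.mean(),u.min(),u.max(),v.min(),v.max())
r,c,k=0,0,0
print(fpt(p,258.5,152.5,106), fpt(p,u.mean(),v.mean(),106))
k=fpt(p,258.5,152.5,106); delta([k[0],k[1],150],-0.185)
E
```

```text
1676 258.01610978520284 150.40393794749403 233 283 125 176
[ 482.82475301 -195.85206408  106.        ] [ 482.88875861 -197.50138551  106.        ]
t 11.65 pos [ 491.5 -155.1  194.2] d [41.6  0.7 44.3] w [ 0.0054 -0.0016 -0.0003] tilt z [-5.6e-03 -6.0e-04 -1.0e+00] q [ 0.076  0.144 -0.411  0.    -1.022 -0.261] F [-0.2 -0.1 -0.5] open 0.997
```

```bash
python3 -m pendant '[{"dx":20,"dy":0,"dz":20,"wx":0.005,"wy":-0.002,"wz":0,"gripper":0},{"dx":18,"dy":0,"dz":15,"wx":0,"wy":0,"wz":0,"gripper":0},{"dx":4,"dy":0,"dz":5,"wx":0,"wy":0,"wz":0,"gripper":0},{"dx":0,"dy":0,"dz":0,"wx":0,"wy":0,"wz":0,"gripper":0}]' 15
python3 - <<'E'
from h import *
delta([483.5,-198.5,98],-0.185)
p=robot.get_image('wrist'); save(p,'w5')
E
```

```text
t: 12.05
position: [484.5, -195.3, 153.5]
orientation: [0.001, -0.64, 0.769, -0.0]
force: [-0.0, 0.6, 0.4]
opening: 0.998
t 12.05 pos [ 484.5 -195.3  153.5] d [ 3.3  0.5 55.5] w [-0.0011  0.001   0.002 ] tilt z [ 1.3e-03  7.0e-04 -1.0e+00] q [-0.008  0.194 -0.453 -0.001 -0.922 -0.175] F [-0.   0.6  0.4] open 0.998
```

View pics/w5.png

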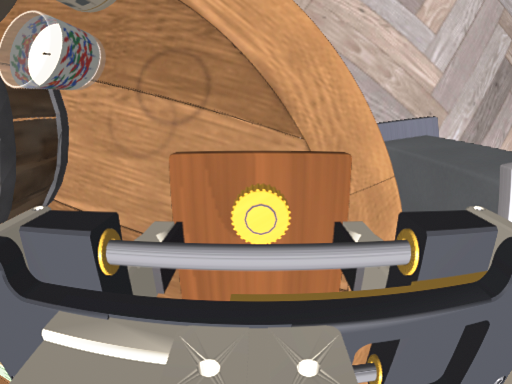

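```bash
python3 - <<'E'
from h import *
p=robot.get_image('wrist')
k=fpt(p,261,218,106);print(k); delta([k[0],k[1],98],-0.185)
E
```

```text
[ 482.75753687 -197.00384485  106.        ]
t 12.15 pos [ 485.2 -195.   154.4] d [ 2.4  2.1 56.4] w [-0.0026  0.001   0.0028] tilt z [ 2.7e-03  6.0e-04 -1.0e+00] q [-0.007  0.193 -0.452 -0.001 -0.923 -0.175] F [ 0.   1.  -0.5] open 0.999
```

The knob shows at (261,218), which projects to (483,-197) and agrees with the other views to a few mm. Descending in stages.

```bash
python3 -m pendant '[{"dx":3.2,"dy":2,"dz":10,"wx":-0.003,"wy":0.001,"wz":0.003,"gripper":0},{"dx":0,"dy":0,"dz":15,"wx":0,"wy":0,"wz":0,"gripper":0},{"dx":0,"dy":0,"dz":12,"wx":0,"wy":0,"wz":0,"gripper":0},{"dx":0,"dy":0,"dz":6,"wx":0,"wy":0,"wz":0,"gripper":0},{"dx":0,"dy":0,"dz":0,"wx":0,"wy":0,"wz":0,"gripper":0}]' 15
python3 - <<'E'
from h import *
delta([483,-198,98],-0.185)
E
```

```text
t: 12.65
position: [484.4, -195.8, 110.7]
orientation: [0.001, -0.64, 0.769, -0.001]
force: [0.3, -0.4, -0.2]
opening: 1.003
t 12.65 pos [ 484.4 -195.8  110.7] d [ 2.4  1.  12.6] w [-0.0032  0.0004  0.0028] tilt z [ 3.2e-03 -2.0e-04 -1.0e+00] q [-0.008  0.244 -0.505  0.    -0.818 -0.174] F [ 0.3 -0.4 -0.2] open 1.003
```

```bash
python3 -m pendant '[{"dx":2.4,"dy":1,"dz":6,"wx":-0.003,"wy":0,"wz":0.003,"gripper":0},{"dx":0,"dy":0,"dz":6,"wx":0,"wy":0,"wz":0,"gripper":0.3},{"dx":0,"dy":0,"dz":0,"wx":0,"wy":0,"wz":0,"gripper":0.45}]' 15
python3 - <<'E'
from h import *
delta([483,-198,98],-0.185)
E
```

```text
t: 12.95
position: [483.4, -198.1, 98.3]
orientation: [0.0, -0.639, 0.769, -0.0]
force: [0.1, 0.1, 0.4]
opening: 0.877
t 12.95 pos [ 483.4 -198.1   98.3] d [0.  0.4 0.3] w [-0.0008  0.0004 -0.0001] tilt z [ 9.e-04  2.e-04 -1.e+00] q [-0.013  0.262 -0.517 -0.    -0.791 -0.172] F [0.1 0.1 0.4] open 0.877
```

```bash
python3 -m pendant '[{"dx":0,"dy":0,"dz":0,"wx":0,"wy":0,"wz":0,"gripper":1},{"dx":0,"dy":0,"dz":0,"wx":0,"wy":0,"wz":0,"gripper":1},{"dx":0,"dy":0,"dz":0,"wx":0,"wy":0,"wz":0,"gripper":1},{"dx":0,"dy":0,"dz":0,"wx":0,"wy":0,"wz":0,"gripper":1},{"dx":0,"dy":0,"dz":0,"wx":0,"wy":0,"wz":0,"gripper":1},{"dx":0,"dy":0,"dz":0,"wx":0,"wy":0,"wz":0,"gripper":1},{"dx":0,"dy":0,"dz":0,"wx":0,"wy":0,"wz":0,"gripper":1}]' 15
python3 - <<'E'
from h import *
delta([483,-198,98],-0.185)
E
```

```text
t: 13.65
position: [482.5, -198.1, 98.8]
orientation: [0.0, -0.638, 0.77, 0.0]
force: [0.4, 0.2, -1.8]
opening: 0.424
t 13.65 pos [ 482.5 -198.1   98.8] d [-0.2 -0.5  0.8] w [ 0.0004  0.0005 -0.0008] tilt z [-3.e-04  5.e-04 -1.e+00] q [-0.013  0.26  -0.517 -0.001 -0.794 -0.172] F [ 0.4  0.2 -1.8] open 0.424
```

The jaws closed to 37 mm, so the knob is gripped. Turning clockwise (+wz).

```bash
python3 -m pendant '[{"dx":0,"dy":0,"dz":0,"wx":0,"wy":0,"wz":0.1,"gripper":1},{"dx":0,"dy":0,"dz":0,"wx":0,"wy":0,"wz":0.12,"gripper":1},{"dx":0,"dy":0,"dz":0,"wx":0,"wy":0,"wz":0.12,"gripper":1},{"dx":0,"dy":0,"dz":0,"wx":0,"wy":0,"wz":0.12,"gripper":1},{"dx":0,"dy":0,"dz":0,"wx":0,"wy":0,"wz":0.12,"gripper":1},{"dx":0,"dy":0,"dz":0,"wx":0,"wy":0,"wz":0,"gripper":1}]' 15
python3 - <<'E'
from h import *
delta([482.5,-198.1,98.8],-0.185)
E
```

```text
t: 14.25
position: [482.1, -197.8, 98.8]
orientation: [-0.0, -0.382, 0.924, 0.001]
force: [-1.5, 0.3, 0.4]
opening: 0.422
t 14.25 pos [ 482.1 -197.8   98.8] d [-0.1 -0.5  0. ] w [ 0.0014  0.     -0.6016] tilt z [-1.2e-03  7.0e-04 -1.0e+00] q [-0.013  0.26  -0.517 -0.001 -0.795 -0.773] F [-1.5  0.3  0.4] open 0.422
```

```bash
python3 -m pendant '[{"dx":0,"dy":-0.4,"dz":0,"wx":0,"wy":0,"wz":0.1,"gripper":1},{"dx":0,"dy":0,"dz":0,"wx":0,"wy":0,"wz":0.12,"gripper":1},{"dx":0,"dy":0,"dz":0,"wx":0,"wy":0,"wz":0.12,"gripper":1},{"dx":0,"dy":0,"dz":0,"wx":0,"wy":0,"wz":0.12,"gripper":1},{"dx":0,"dy":0,"dz":0,"wx":0,"wy":0,"wz":0.12,"gripper":1},{"dx":0,"dy":0,"dz":0,"wx":0,"wy":0,"wz":0.12,"gripper":1},{"dx":0,"dy":0,"dz":0,"wx":0,"wy":0,"wz":0.1,"gripper":1},{"dx":0,"dy":0,"dz":0,"wx":0,"wy":0,"wz":0,"gripper":1}]' 15
python3 - <<'E'
from h import *
delta([482.5,-198.1,98.8],-0.185)
E
```

```text
t: 15.05
position: [481.8, -197.2, 98.9]
orientation: [-0.001, 0.008, 1.0, 0.001]
force: [0.0, 0.4, 0.0]
opening: 0.431
t 15.05 pos [ 481.8 -197.2   98.9] d [-0.7 -0.9  0. ] w [ 2.800e-03 -6.000e-04 -1.401e+00] tilt z [-0.0021  0.0016 -1.    ] q [-0.012  0.26  -0.517 -0.002 -0.796 -1.572] F [0.  0.4 0. ] open 0.431
```

```bash
python3 -m pendant '[{"dx":-0.6,"dy":-0.8,"dz":0,"wx":0,"wy":0,"wz":0.1,"gripper":1},{"dx":0,"dy":0,"dz":0,"wx":0,"wy":0,"wz":0.12,"gripper":1},{"dx":0,"dy":0,"dz":0,"wx":0,"wy":0,"wz":0.12,"gripper":1},{"dx":0,"dy":0,"dz":0,"wx":0,"wy":0,"wz":0.12,"gripper":1},{"dx":0,"dy":0,"dz":0,"wx":0,"wy":0,"wz":0.12,"gripper":1},{"dx":0,"dy":0,"dz":0,"wx":0,"wy":0,"wz":0.12,"gripper":1},{"dx":0,"dy":0,"dz":0,"wx":0,"wy":0,"wz":0,"gripper":1}]' 15
python3 - <<'E'
from h import *
delta([482.5,-198.1,98.8],-0.185)
p=robot.get_image('side'); save(p,'s4')
i=p['pixels'][130:240,180:290]; cv2.imwrite('pics/s4c.png',cv2.resize(i[...,::-1],None,fx=6,fy=5,interpolation=cv2.INTER_CUBIC))
E
```

```text
t: 15.75
position: [482.0, -196.6, 98.9]
orientation: [-0.002, 0.343, 0.939, 0.001]
force: [-1.2, 0.4, 0.3]
opening: 0.422
t 15.75 pos [ 482.  -196.6   98.9] d [-1.3 -0.8  0.1] w [ 4.8000e-03 -1.5000e-03 -2.0862e+00] tilt z [-0.0025  0.0034 -1.    ] q [-0.012  0.26  -0.515 -0.005 -0.798 -2.255] F [-1.2  0.4  0.3] open 0.422
```

View pics/s4c.png

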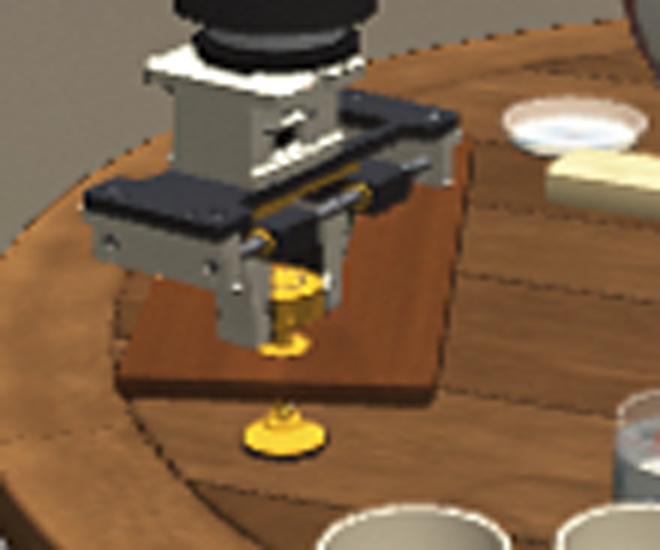

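The riser end has risen and the jaws still hold the knob. Next I release, lift and turn the tool back.

```bash
python3 -m pendant '[{"dx":0,"dy":0,"dz":0,"wx":0,"wy":0,"wz":0,"gripper":0.4},{"dx":0,"dy":0,"dz":0,"wx":0,"wy":0,"wz":0,"gripper":0},{"dx":0,"dy":0,"dz":0,"wx":0,"wy":0,"wz":0,"gripper":0},{"dx":0,"dy":0,"dz":0,"wx":0,"wy":0,"wz":0,"gripper":0},{"dx":0,"dy":0,"dz":-15,"wx":0,"wy":0,"wz":0,"gripper":0},{"dx":0,"dy":0,"dz":-30,"wx":0,"wy":0,"wz":0,"gripper":0},{"dx":0,"dy":0,"dz":-30,"wx":0,"wy":0,"wz":0,"gripper":0},{"dx":0,"dy":0,"dz":-15,"wx":0,"wy":0,"wz":0,"gripper":0},{"dx":0,"dy":0,"dz":0,"wx":0,"wy":0,"wz":-0.1,"gripper":0},{"dx":0,"dy":0,"dz":0,"wx":0,"wy":0,"wz":-0.15,"gripper":0},{"dx":0,"dy":0,"dz":0,"wx":0,"wy":0,"wz":-0.15,"gripper":0},{"dx":0,"dy":0,"dz":0,"wx":0,"wy":0,"wz":-0.15,"gripper":0},{"dx":0,"dy":0,"dz":0,"wx":0,"wy":0,"wz":-0.15,"gripper":0},{"dx":0,"dy":0,"dz":0,"wx":0,"wy":0,"wz":-0.15,"gripper":0},{"dx":0,"dy":0,"dz":0,"wx":0,"wy":0,"wz":-0.15,"gripper":0},{"dx":0,"dy":0,"dz":0,"wx":0,"wy":0,"wz":-0.15,"gripper":0},{"dx":0,"dy":0,"dz":0,"wx":0,"wy":0,"wz":-0.15,"gripper":0},{"dx":0,"dy":0,"dz":0,"wx":0,"wy":0,"wz":-0.15,"gripper":0},{"dx":0,"dy":0,"dz":0,"wx":0,"wy":0,"wz":-0.15,"gripper":0},{"dx":0,"dy":0,"dz":0,"wx":0,"wy":0,"wz":-0.15,"gripper":0}]' 15
python3 - <<'E'
from h import *
delta([533,55,196],-0.185)
E
```

```text
t: 17.8
position: [482.7, -197.6, 193.3]
orientation: [0.001, -0.513, 0.858, 0.001]
force: [-0.5, -0.2, -0.4]
opening: 1.0
t 17.8 pos [ 482.7 -197.6  193.3] d [-246.2   75.4   -2.1] w [ 0.0011  0.0023 -0.3088] tilt z [-2.0e-04  2.5e-03 -1.0e+00] q [-0.014  0.152 -0.401 -0.003 -1.018 -0.479] F [-0.5 -0.2 -0.4] open 1.0
```

```bash
python3 -m pendant '[{"dx":0,"dy":0,"dz":0,"wx":0,"wy":0,"wz":-0.15,"gripper":0},{"dx":0,"dy":0,"dz":0,"wx":0,"wy":0,"wz":-0.13,"gripper":0},{"dx":0,"dy":0,"dz":0,"wx":0,"wy":0,"wz":-0.03,"gripper":0},{"dx":-25,"dy":0,"dz":0,"wx":0,"wy":0,"wz":0,"gripper":0},{"dx":-40,"dy":0,"dz":0,"wx":0,"wy":0,"wz":0,"gripper":0},{"dx":-40,"dy":0,"dz":0,"wx":0,"wy":0,"wz":0,"gripper":0},{"dx":-45,"dy":0,"dz":0,"wx":0,"wy":0,"wz":0,"gripper":0},{"dx":-45,"dy":0,"dz":0,"wx":0,"wy":0,"wz":0,"gripper":0},{"dx":-35,"dy":0,"dz":0,"wx":0,"wy":0,"wz":0,"gripper":0},{"dx":-15,"dy":0,"dz":0,"wx":0,"wy":0,"wz":0,"gripper":0},{"dx":0,"dy":0,"dz":0,"wx":0,"wy":0,"wz":0,"gripper":0}]' 15
cat >> h.py <<'E'
def vial(name):
    p=robot.get_image('wrist'); save(p,name)
    i=p['pixels']; hsv=cv2.cvtColor(i,cv2.COLOR_RGB2HSV)
    m=((hsv[...,0]>25)&(hsv[...,0]<36)&(hsv[...,1]>40)&(hsv[...,2]>190)).astype(np.uint8); m[225:]=0
    n,l,s,c=cv2.connectedComponentsWithStats(cv2.morphologyEx(m,cv2.MORPH_CLOSE,np.ones((5,5))))
    k=1+np.argmax(s[1:,4]); x,y,w,h=s[k][:4]; print('vial box',x,y,w,h)
    cv2.imwrite(f'pics/{name}c.png',cv2.resize(i[y-8:y+h+8,x-10:x+w+10,::-1],None,fx=6,fy=6,interpolation=cv2.INTER_CUBIC))
    xm=x+w//2; pr=i[y-4:y+h+4,xm-3:xm+4].astype(float).mean(1); sd=i[y-4:y+h+4,list(range(x+1,x+4))+list(range(x+w-4,x+w-1))].astype(float).mean(1)
    print('blue',[(y-4+j,int(r[2])) for j,r in enumerate(pr)]); print('sideG',[(y-4+j,int(r[1])) for j,r in enumerate(sd)])
E
python3 - <<'E'
from h import *
delta([533,55,196],-0.185); vial('w6')
E
```

```text
t: 18.9
position: [525.2, 52.1, 194.1]
orientation: [0.001, -0.646, 0.763, 0.0]
force: [-0.1, -0.7, -0.0]
opening: 1.003
t 18.9 pos [525.2  52.1 194.1] d [-4.2 -7.2 -1.8] w [-0.0013  0.0028  0.0198] tilt z [ 0.0017  0.0025 -1.    ] q [ 0.47   0.16  -0.39  -0.002 -1.018 -0.634] F [-0.1 -0.7 -0. ] open 1.003
vial box 241 91 19 66
blue [(np.int32(87), 130), (np.int32(88), 131), (np.int32(89), 132), (np.int32(90), 138), (np.int32(91), 167), (np.int32(92), 197), (np.int32(93), 213), (np.int32(94), 216), (np.int32(95), 216), (np.int32(96), 216), (np.int32(97), 215), (np.int32(98), 216), (np.int32(99), 215), (np.int32(100), 215), (np.int32(101), 216), (np.int32(102), 216), (np.int32(103), 215), (np.int32(104), 215), (np.int32(105), 216), (np.int32(106), 216), (np.int32(107), 216), (np.int32(108), 217), (np.int32(109), 216), (np.int32(110), 192), (np.int32(111), 153), (np.int32(112), 193), (np.int32(113), 216), (np.int32(114), 216), (np.int32(115), 213), (np.int32(116), 218), (np.int32(117), 242), (np.int32(118), 252), (np.int32(119), 253), (np.int32(120), 253), (np.int32(121), 253), (np.int
[... 1766 characters left out ...]
(np.int32(129), 238), (np.int32(130), 239), (np.int32(131), 238), (np.int32(132), 238), (np.int32(133), 238), (np.int32(134), 239), (np.int32(135), 228), (np.int32(136), 140), (np.int32(137), 169), (np.int32(138), 239), (np.int32(139), 239), (np.int32(140), 237), (np.int32(141), 237), (np.int32(142), 237), (np.int32(143), 237), (np.int32(144), 237), (np.int32(145), 237), (np.int32(146), 237), (np.int32(147), 237), (np.int32(148), 237), (np.int32(149), 237), (np.int32(150), 237), (np.int32(151), 236), (np.int32(152), 237), (np.int32(153), 237), (np.int32(154), 233), (np.int32(155), 221), (np.int32(156), 180), (np.int32(157), 112), (np.int32(158), 96), (np.int32(159), 96), (np.int32(160), 99)]
```

View pics/w6c.png

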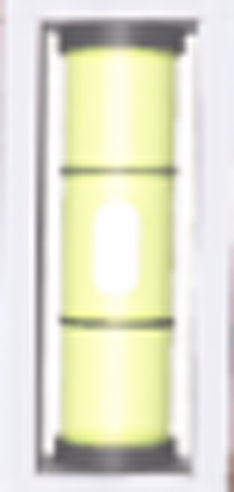

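The bubble spans rows 117–131 (centre 124.1) and the lines sit at rows 111 and 136.3 (middle 123.7). The offset is about 0.4 mm, more than 2 s after the turn, so it's between the lines. Next I close the jaws and go over the metal of the level, 50 mm toward +y from its middle.

```bash
python3 -m pendant '[{"dx":0,"dy":0,"dz":10,"wx":-0.001,"wy":0.003,"wz":0.02,"gripper":1},{"dx":0,"dy":0,"dz":15,"wx":0,"wy":0,"wz":0,"gripper":1},{"dx":0,"dy":0,"dz":15,"wx":0,"wy":0,"wz":0,"gripper":1},{"dx":0,"dy":0,"dz":5,"wx":0,"wy":0,"wz":0,"gripper":1},{"dx":0,"dy":0,"dz":0,"wx":0,"wy":0,"wz":0,"gripper":1},{"dx":0,"dy":0,"dz":0,"wx":0,"wy":0,"wz":0,"gripper":1},{"dx":0,"dy":0,"dz":0,"wx":0,"wy":0,"wz":0,"gripper":1},{"dx":0,"dy":0,"dz":0,"wx":0,"wy":0,"wz":0,"gripper":1},{"dx":0,"dy":0,"dz":0,"wx":0,"wy":0,"wz":0,"gripper":1},{"dx":0,"dy":0,"dz":0,"wx":0,"wy":0,"wz":0,"gripper":1}]' 20
python3 - <<'E'
from h import *
delta([530,38.5,135],-0.185)
E
```

```text
t: 19.95
position: [524.4, 44.7, 147.4]
orientation: [0.0, -0.634, 0.773, -0.0]
force: [-0.2, 0.3, -0.1]
opening: 0.148
t 19.95 pos [524.4  44.7 147.4] d [ 5.  -6.7 12.4] w [-0.0008 -0.0006 -0.0124] tilt z [ 6.e-04 -7.e-04 -1.e+00] q [ 0.459  0.207 -0.453  0.001 -0.91  -0.657] F [-0.2  0.3 -0.1] open 0.148
```

```bash
python3 -m pendant '[{"dx":5,"dy":-6.7,"dz":0,"wx":0,"wy":0,"wz":-0.012,"gripper":1},{"dx":0,"dy":0,"dz":0,"wx":0,"wy":0,"wz":0,"gripper":1},{"dx":0,"dy":0,"dz":6,"wx":0,"wy":0,"wz":0,"gripper":1},{"dx":0,"dy":0,"dz":0,"wx":0,"wy":0,"wz":0,"gripper":1}]' 20
python3 - <<'E'
from h import *
delta([530,38.5,135],-0.185)
p=robot.get_image('wrist'); save(p,'w7')
E
```

```text
t: 20.35
position: [530.8, 38.2, 141.4]
orientation: [0.001, -0.639, 0.769, -0.001]
force: [-0.1, 0.6, -0.1]
opening: 0.003
t 20.35 pos [530.8  38.2 141.4] d [-0.2  0.9  6.4] w [-0.0016  0.0001  0.0011] tilt z [ 1.6e-03 -2.0e-04 -1.0e+00] q [ 0.441  0.222 -0.449  0.001 -0.898 -0.626] F [-0.1  0.6 -0.1] open 0.003
```

View pics/w7.png

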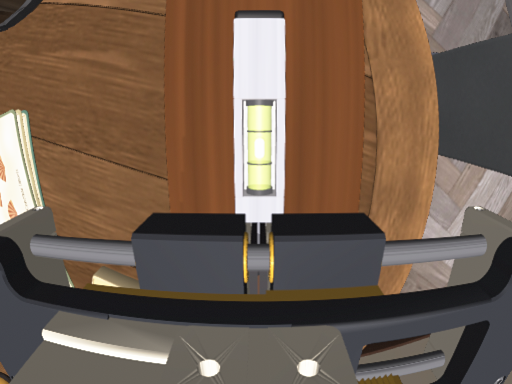

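The closed fingers are over the level's metal near (258,225). The vial is still in view with the bubble at (259,147), centred between the lines. Lowering to contact.

```bash
python3 -m pendant '[{"dx":0,"dy":0.8,"dz":5,"wx":-0.001,"wy":0,"wz":0.001,"gripper":1},{"dx":0,"dy":0,"dz":4,"wx":0,"wy":0,"wz":0,"gripper":1},{"dx":0,"dy":0,"dz":2.5,"wx":0,"wy":0,"wz":0,"gripper":1},{"dx":0,"dy":0,"dz":1.5,"wx":0,"wy":0,"wz":0,"gripper":1}]' 20
```

```text
t: 20.8
position: [530.0, 38.5, 127.5]
orientation: [0.0, -0.639, 0.769, -0.0]
force: [-0.2, -0.2, -0.2]
opening: 0.006
```

```bash
python3 -m pendant '[{"dx":0,"dy":0,"dz":1.2,"wx":0,"wy":0,"wz":0,"gripper":1}]' 20
```

```text
t: 20.9
position: [530.0, 38.5, 126.2]
orientation: [0.0, -0.639, 0.769, -0.0]
force: [-3.7, 0.4, 15.6]
opening: 0.008
```

```bash
python3 -m pendant '[{"dx":0,"dy":0,"dz":1.2,"wx":0,"wy":0,"wz":0,"gripper":1}]' 20; python3 - <<'E'
from h import *
delta([530,38.5,125],-0.185)
E
```

```text
t: 21.0
position: [530.3, 38.5, 126.2]
orientation: [0.0, -0.639, 0.769, -0.001]
force: [-9.5, 0.6, 22.4]
opening: 0.008
t 21.0 pos [530.3  38.5 126.2] d [0.  0.3 1.2] w [-0.0012 -0.0006  0.0013] tilt z [ 1.1e-03 -8.0e-04 -1.0e+00] q [ 0.442  0.24  -0.467  0.002 -0.863 -0.627] F [-9.5  0.6 22.4] open 0.008
```

```bash
python3 -m pendant '[{"dx":0,"dy":0.5,"dz":1.0,"wx":-0.001,"wy":0,"wz":0,"gripper":1}]' 20; python3 - <<'E'
from h import *
delta([530,38.5,125],-0.185)
vial('w8')
for k in range(10): robot.get_image('side')
delta([530,38.5,125],-0.185)
vial('w9')
E
```

```text
t: 21.1
position: [530.0, 38.5, 126.3]
orientation: [0.0, -0.639, 0.769, -0.001]
force: [-2.0, -1.1, 7.1]
opening: 0.004
t 21.1 pos [530.   38.5 126.3] d [ 0.  -0.   1.3] w [-0.001  -0.0007  0.0018] tilt z [ 8.e-04 -9.e-04 -1.e+00] q [ 0.443  0.239 -0.468  0.001 -0.863 -0.627] F [-2.  -1.1  7.1] open 0.004
vial box 245 104 26 92
blue [(np.int32(100), 139), (np.int32(101), 138), (np.int32(102), 137), (np.int32(103), 141), (np.int32(104), 192), (np.int32(105), 218), (np.int32(106), 223), (np.int32(107), 223), (np.int32(108), 223), (np.int32(109), 222), (np.int32(110), 222), (np.int32(111), 222), (np.int32(112), 222), (np.int32(113), 222), (np.int32(114), 222), (np.int32(115), 222), (np.int32(116), 221), (np.int32(117), 221), (np.int32(118), 222), (np.int32(119), 222), (np.int32(120), 222), (np.int32(121), 222), (np.int32(122), 222), (np.int32(123), 222), (np.int32(124), 222), (np.int32(125), 222), (np.int32(126), 221), (np.int32(127), 221), (np.int32(128), 222), (np.int32(129), 221), (np.int32(130), 207), (np.int32(131), 165), (np.int32(132), 139), (np.int32(133), 176), (np.int32(134),
[... 7550 characters left out ...]
 (np.int32(168), 160), (np.int32(169), 223), (np.int32(170), 234), (np.int32(171), 234), (np.int32(172), 233), (np.int32(173), 233), (np.int32(174), 233), (np.int32(175), 233), (np.int32(176), 233), (np.int32(177), 233), (np.int32(178), 232), (np.int32(179), 233), (np.int32(180), 233), (np.int32(181), 233), (np.int32(182), 233), (np.int32(183), 232), (np.int32(184), 232), (np.int32(185), 232), (np.int32(186), 232), (np.int32(187), 232), (np.int32(188), 233), (np.int32(189), 231), (np.int32(190), 220), (np.int32(191), 210), (np.int32(192), 208), (np.int32(193), 203), (np.int32(194), 158), (np.int32(195), 110), (np.int32(196), 96), (np.int32(197), 97), (np.int32(198), 98), (np.int32(199), 97)]
```

View pics/w9.png

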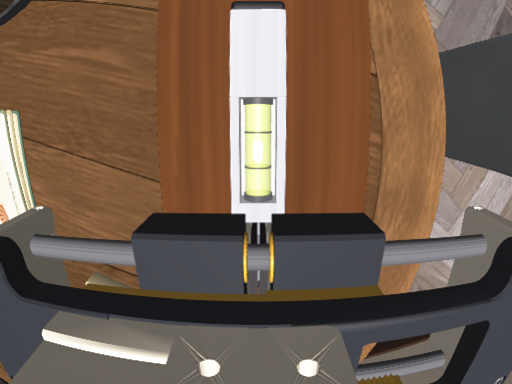

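View pics/w9c.png

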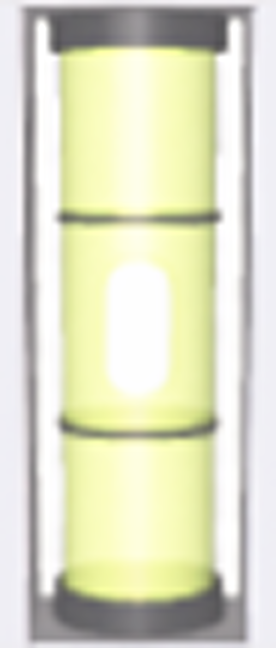

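```bash
python3 -m pendant '[{"dx":0,"dy":0.4,"dz":1.6,"wx":-0.001,"wy":0,"wz":0,"gripper":1}]' 20; python3 - <<'E'
from h import *
for k in range(24): robot.get_image('side') if k%8 else delta([530,38.5,125],-0.185)
delta([530,38.5,125],-0.185)
import io,contextlib
with contextlib.redirect_stdout(io.StringIO()): vial('w10')
for n,t in [('side','glass_candle'),('side','mug_cream'),('side','soap_pale'),('side','butterfly_dish')]:
    p=robot.get_image(n); r=robot.spot_in(p,t); print(t,[np.round(a['position']).tolist() for a in r[:1]])
p=robot.get_image('scene');W=world(p)
E
```

```text
t: 21.8
position: [530.1, 38.5, 126.2]
orientation: [0.0, -0.64, 0.769, -0.001]
force: [-5.6, 0.8, 17.3]
opening: 0.005
t 21.8 pos [530.1  38.5 126.2] d [0.  0.1 1.2] w [-0.0014 -0.0006  0.0024] tilt z [ 1.3e-03 -9.0e-04 -1.0e+00] q [ 0.443  0.239 -0.468  0.002 -0.863 -0.626] F [-5.6  0.8 17.3] open 0.005
t 22.15 pos [530.   38.5 126.2] d [0.  0.  1.2] w [-0.0015 -0.0005  0.0024] tilt z [ 1.4e-03 -7.0e-04 -1.0e+00] q [ 0.443  0.239 -0.468  0.002 -0.863 -0.626] F [-5.1  0.3 13.4] open 0.009
t 22.5 pos [530.   38.5 126.2] d [0.  0.  1.2] w [-0.0015 -0.0004  0.0024] tilt z [ 1.4e-03 -7.0e-04 -1.0e+00] q [ 0.443  0.239 -0.468  0.002 -0.863 -0.626] F [-4.8 -0.5 13. ] open 0.006
t 22.85 pos [530.1  38.5 126.3] d [0.1 0.1 1.3] w [-0.0016 -0.0004  0.0023] tilt z [ 1.5e-03 -7.0e-04 -1.0e+00] q [ 0.443  0.239 -0.468  0.002 -0.862 -0.626] F [-5.4 -0.6 12.8] open 0.007
glass_candle [[649.0, -384.0, 82.0]]
mug_cream [[521.0, -480.0, 59.0]]
soap_pale [[702.0, 123.0, 18.0]]
butterfly_dish [[696.0, 249.0, 6.0]]
```

View pics/w10c.png

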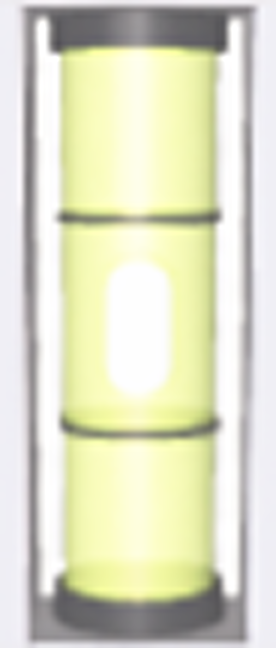

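The press holds steady at about 13 N, the bubble stays centred between the lines, and the goods haven't moved. Handing in.

```bash
python3 -c "
from bench import robot
print(robot.observe()['force'], robot.hand_in())"
```

```text
the job is handed in; nothing more can be done
[-4.63762722 -0.07928961 13.03736839] None
```

I laid the level lengthways on the board, let go of it, and then turned the screw foot 2.08 rad clockwise. Before the turn the bubble stood about 8 mm off toward +y. I then pressed the level with closed fingers on its metal, 50 mm toward +y from its middle, and handed the job in at about 23 s while still pressing.

**Last checks:**
- **Bubble:** about 0.4 mm from the middle after the turn with the level untouched. Under the press it was still well between the lines, with no visible shift.
- **Press:** steady at about 13 N downward. There was also a sideways pull of about 5 N, but nothing slipped.
- **Goods:** the dish, soap, candle and mug were seen within about 6 mm of where they first stood, which is about the accuracy of the detection.
- **Board:** I didn't measure its tilt directly after the turn; the bubble is the evidence that it is level lengthways.

**Disagreement:** the cameras differed by 3 to 5 mm on where the level and knob were. I went mainly by the wrist camera, and both grasps closed as expected.

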